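# Hang the feed horn on the side-opening hooks

## Task

Pick up the white feed horn by the clamp block on its top and hang it on the stand: bring its cross pin sideways into the open mouths of the two hooks until it touches the back, then lower it down into the throats so that it hangs level and still, fully home in both hooks, and let go. Feel your way gently, since the hooks' exact setting is not known and they must not be pushed hard, and leave the other things on the table alone.

Things in the scene. Friction and masses are not known exactly. Their poses are not given: they have to be found in the camera images.
- horn_pin (a point): Middle of the round steel cross pin (12 mm thick, 170 mm long, along x) on top of the white feed horn; the point to grasp, 110 mm above the horn's mouth plane. The pin runs through an upright galvanised clamp block, 30 mm along x, 14 mm along y, from 32 mm below this point to 12 mm above it: pinch the block across y. z is up; the horn hangs below.
- horn: The weathered white feed horn, 0.25 to 0.45 kg, 122 mm high with its block, standing upright on its round mouth (84 mm across); above it a 54 mm wide neck that ends 78 mm above the mouth plane. Origin at the centre of the mouth plane, z up, x along the cross pin.
- stand: Hanging stand, bolted down; origin on the table, z up. Two equal galvanised hooks (8 mm plates at x -62 and +62 mm, 116 mm clear between) on posts; the horn goes between, one pin end in each hook. Mouths open to -y. Base plate 10 mm thick: x +-85, y -65 to +85 mm; posts and feet, to z 124 mm, reach y -31 to +55 mm. Push stand and hooks with less than 16 N, anything above is a failure.
- mouth (a point): Point on the open side of the mouths, midway between the hooks, 200 mm above the table, at stand y -62 mm, under the front edge of the roofs (underside at 213 mm, top at 221; they cover everything back to the wall). The rounded lip is lower: crest at 187 mm, 14.5 to 26.5 mm along +y from this point. Axes as the stand's; the pin goes in along +y, parallel to x, x within 15 mm. See tie.
- seat (a point): Point of the pin's middle when home, 175 mm above the table (floor at 169; sags about 1 mm), at stand y -28 mm. Throat 15 mm wide in y: lip at -7.5, flat back wall at +7.5 mm from this point; the wall runs from roof to floor. Go in 25 mm higher than this until the pin touches the wall, then straight down along it. Axes as the stand's. The real hooks stand deeper: see tie.
- tie (a point): Middle of the 10 mm tie rod behind the hooks, 89 mm along +y from seat. NOT REPORTED: mouth, seat and tie are given for the front end of the hooks' setting slots; hooks and rod really stand 8 to 48 mm further along stand +y (heights, x exact). Find the back wall by touch at 15 mm/s, stop at 3 to 5 N. They sit on rubber: 1 mm per 6 N along y, per 4 N along z; over 26 N the setting slips.
- compass: a flat yellow plastic compass, 58 x 85 x 16 mm; bystander; origin at the centre of its underside
- level: a dented brass spirit level bar, 24 x 200 x 26 mm, long along its y; bystander; origin at the centre of its underside
- clamp: a galvanised dish clamp, a 90 x 50 x 6 mm plate with a U-bolt standing 56 mm high; bystander; origin at the centre of its underside
- jar: a small closed jar, 34 mm across and 42 mm high, standing between horn and stand; bystander; origin at the centre of its underside
- lnb: a white plastic LNB head lying flat, 135 x 48 x 22 mm; bystander; origin under its round end, its arm along its +x
- wrench: a steel wrench lying flat; bystander; origin at its middle

How it is judged:
By the outcome, as a careful person would: the job done as asked, in the order asked, and still so for the second after the job is handed in, with the robot touching nothing.
It also fails if it takes over 48 s, if anything falls off the work surface, if the arm or the gripper's body presses on something with over 40 N, if the wrist force passes 120 N, or if a joint passes its speed limit or range.

## Robot

A 7-joint arm with a two-finger parallel gripper is mounted at the origin on the work surface. World frame = base frame: x ahead of the robot, y to its left, z up, the work surface at z = 0. Lengths are in m, angles in rad, forces in N, time in s.
With the tool pointing down it reaches from about 0.425 to 0.875 m from the base axis. Payload 4.7 kg.
Tool frame: the origin (TCP) lies at the very end of the fingers, on their centre line; the grasp point (between the pads) lies 19 mm behind it; z points along the fingers, y is the line along which they close (so a half turn about z gives the same grasp; the last joint's range is limited). The gripper opens to 87 mm and grips with 3 to 60 N. Pads are 19 mm wide; open, the fingers measure 117 mm over their backs; the gripper's body (75 mm by 190 mm) begins 51 mm behind the grasp point.
Start: joints at [1.204, 0.321, -0.07, 1.45, 0.023, 1.371, -0.057], TCP at [0.242, -0.603, 0.223] pointing down, gripper open.
Joint ranges: [-2.86, 2.86], [-0.3, 2.09], [-1.38, 1.24], [0.06, 2.45], [-1.56, 4.7], [0.09, 2.05], [-2.69, 2.69]. Speed limits (rad/s): [2.57, 2.57, 3.14, 3.14, 3.14, 3.14, 3.14].

## Interface

Orientations are given as a rotation vector (axis times angle).
In Python, from bench import ctrl, imaging, ticket gives the robot as it stands.
- The arm moves only by the tool jog_arm, never from a script. Its argument "rows" is text: rows parted by semicolons, each of 7 numbers parted by spaces: the shift along the tool's x, y, z in cm, then the turn, a rotation vector about the tool's x, y, z in rad, then the closure, from -1 (fully open) to 1 (shut), so that 0 is half open. A call has 1 to 5 rows; each row shifts and turns the commanded pose from where the row before left it, along the tool's axes as they then stand; what a row does not reach is not made up. A row lasts 1/8 s, in which the tool goes at most 62.5 mm and 10.7 degrees, less where a joint would pass 70% of its speed; a pose out of reach is approached as far as the arm can. A call with a gripper value outside its range is refused whole. The fingers move at their own pace and stop on an object; "force" is the grip in N (left out, the last holds). Time passes only in rows, so rows that do not move let the fingers close. It gives the time, the measured TCP pose, the force, the opening and the grip force at its end, in the units of the state.
- ctrl.get_state(): the state, without advancing time (a new reading comes with each control period).
- imaging.get_image(name): name is "scene" or "top" or "wrist"; returns a dict with "img" (400x640x3 uint8, blue, green, red), "vertical_fov" (degrees; the focal length in pixels is half the picture's height over the tangent of half this angle, whatever the lens; pixels are square), "cx", "cy" (the principal point, pixels), "origin" and "orientation" of the camera in the world. Camera axes: x right, y down, z forward; pixel columns grow to the right and rows downward; lengths in m; the calibration is good to about 2 mm. A picture is of the moment at which its call begins. There is no depth.
- ticket.close_job(): hands the job in; it is judged then, once.
The state is a dict: "time": time; "joint_positions": joint angles; "qd": joint speeds; "joint_torque": joint torques, N m; "position": TCP position; "tool_rot": TCP orientation; "ft_force": force on the tool from outside, world axes, zero at the start; "torque": the same for the moment, N m; "grip_width": opening from 0.0 (shut) to 1.0 (fully open); "grip_force": force on a finger pad.
Only numpy, scipy, OpenCV 4.12 (cv2) and the standard library are available. Lean on these libraries where they do the work, as an engineer would, in place of code of your own. Each camera call takes 0.05 s, during which the arm holds its last target. There are 200 camera calls.

## Working session

There is one attempt and no reset: what is moved stays moved. The work goes in short steps, Python scripts to look and compute and a tool call to move; the robot and the scene stay as the last step left them, time stands still between calls to the robot, and variables do not carry over. Pictures are saved under pics/ and viewed, at most 10 in all, crops included, and the job is handed in when it is done.

Besides the shell and the picture viewer there is one more tool, called after "Request:" by a JSON object that holds its "api" and its "payload", one argument or row to a line. jog_arm: Moves the arm, as the interface text tells. Its arguments: {"type":"object","properties":{"rows":{"type":"string"},"force":{"type":"number"}},"required":["rows"]}

```bash
mkdir -p pics; ls
python3 - <<'E'
from bench import ctrl, imaging
import cv2, pickle
print(ctrl.get_state())
d={}
for n in ("scene","top","wrist"):
    r=imaging.get_image(n); d[n]=r
    cv2.imwrite(f"pics/{n}0.png",r["img"]); print(n,{k:v for k,v in r.items() if k!="img"})
pickle.dump(d,open("v0.pkl","wb"))
cv2.imwrite("pics/both0.png",cv2.vconcat([d["top"]["img"][50:350],d["scene"]["img"][60:360]]))
E
```

```text
pics
{'time': 0.0, 'joint_positions': array([ 1.2041066 ,  0.32179958, -0.07006969,  1.45170003,  0.02259911,
        1.37078163, -0.05688423]), 'qd': array([-5.81068566e-04,  1.48703852e-04, -1.68034903e-04, -3.19083264e-04,
       -4.00856984e-04, -5.17900546e-05, -1.02089705e-03]), 'joint_torque': array([ 5.81938116e-05, -4.91289067e+01, -4.03471906e-01, -3.12527633e+01,
       -6.37629256e-02,  4.38201951e-02,  2.13743347e-04]), 'position': array([ 0.24131174, -0.60294342,  0.22146403]), 'tool_rot': array([-3.08300109e+00, -5.94236614e-01,  7.23249460e-04]), 'ft_force': array([-0.29868857,  0.19597222,  0.01333272]), 'torque': array([ 0.05069716,  0.01171519, -0.01943554]), 'grip_force': 0.0, 'grip_width': 0.9998087159472058}
scene {'vertical_fov': 44.854781663826635, 'cx': 319.7522503705032, 'cy': 198.18812260493794, 'origin': array([ 1.07384881, -0.54192481,  0.95614289]), 'orientation': array([-2.24785458, -0.96137799,  0.37749539])}
top {'vertical_fov': 42.66590697451408, 'cx': 310.89309091746725, 'cy': 185.19861796560306, 'origin': array([ 0.40366372, -0.02489223,  1.39341211]), 'orientation': array([-2.17424656,  2.15919191, -0.16035046])}
wrist {'vertical_fov': 68.1865496195457, 'cx': 318.4626251930635, 'cy': 197.89810840539513, 'origin': array([ 0.31538884, -0.57287806,  0.38288664]), 'orientation': array([ 2.3909674 , -1.61858979, -0.24531145])}
```

View pics/both0.png

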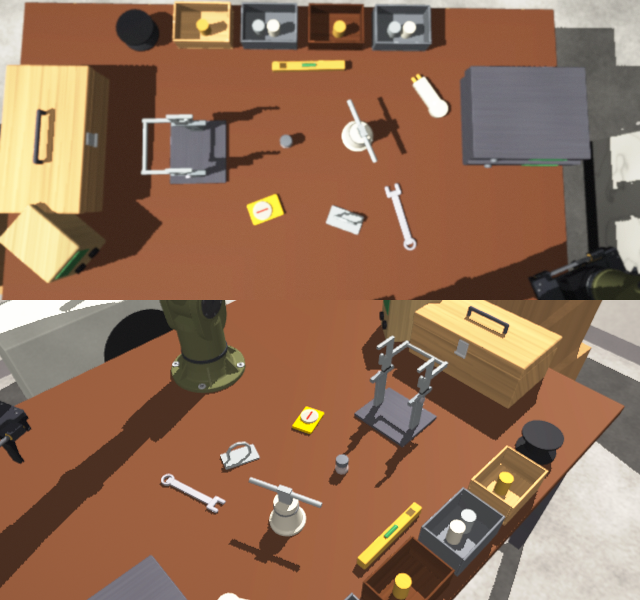

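The top view (rows offset +50) shows the horn at about (358,183), the jar at (286,191), and the stand's base at (198,203) with its hooks opening to the right. In the scene view, the horn is at about (287,255). Next I'll zoom in on the details.

```bash
cat > h.py <<'E'
import numpy as np, cv2, pickle
from scipy.spatial.transform import Rotation as R
def f(c): return 200/np.tan(np.radians(c["vertical_fov"])/2)
def ray(c,u,v):
    d=R.from_rotvec(c["orientation"]).apply([(u-c["cx"])/f(c),(v-c["cy"])/f(c),1]); return c["origin"],d/np.linalg.norm(d)
def plane(c,u,v,z):
    o,d=ray(c,u,v); return o+d*(z-o[2])/d[2]
def proj(c,p):
    q=R.from_rotvec(c["orientation"]).inv().apply(np.array(p)-c["origin"]); return np.array([c["cx"],c["cy"]])+f(c)*q[:2]/q[2]
def tri(c1,p1,c2,p2):
    A=np.zeros((3,3));b=np.zeros(3);L=[]
    for c,p in((c1,p1),(c2,p2)):
        o,d=ray(c,*p);M=np.eye(3)-np.outer(d,d);A+=M;b+=M@o;L.append((o,M))
    x=np.linalg.solve(A,b);return x,[round(1e3*np.linalg.norm(M@(x-o)),1) for o,M in L]
E
python3 - <<'E'
from h import *
d=pickle.load(open("v0.pkl","rb"))
t=d["top"]["img"];s=d["scene"]["img"]
a=cv2.resize(t[145:245,130:240],None,fx=3.5,fy=3.5,interpolation=2)
b=cv2.resize(t[140:220,270:390],None,fx=3.33,fy=3.33,interpolation=2)
e=cv2.resize(s[90:210,345:455],None,fx=3.2,fy=3.2,interpolation=2)
g=cv2.resize(s[205:305,240:365],None,fx=3.2,fy=3.2,interpolation=2)
o=np.zeros((600,800,3),np.uint8)
for im,(y,x) in((a[:,:385],(0,0)),(b,(0,400)),):
    o[y:y+im.shape[0],x:x+im.shape[1]]=im[:,:800-x]
cv2.imwrite("pics/z1.png",o[:352])
o=np.zeros((400,800,3),np.uint8);o[:384,:352]=e;o[:320,400:800]=g
cv2.imwrite("pics/z2.png",o)
c=d["top"]
for n,p,z in(("horn",(358,184),.11),("jar",(286,191),.04),("base",(198,202),.01)):print(n,plane(c,*p,z))
E
```

```text
horn [ 0.5699931  -0.17221421  0.11      ]
jar [0.55868908 0.01166682 0.04      ]
base [0.5303205  0.24942436 0.01      ]
```

View pics/z1.png

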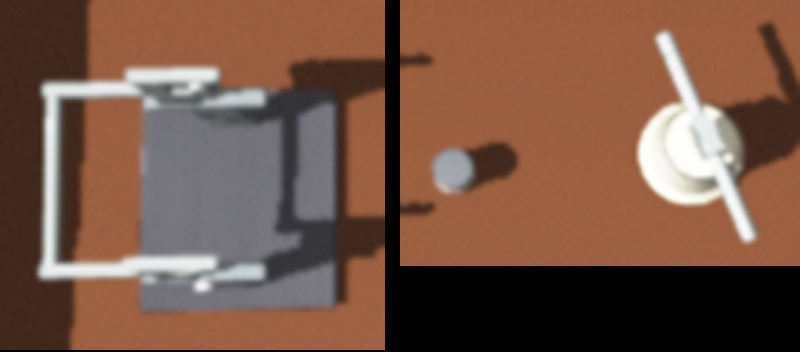

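View pics/z2.png

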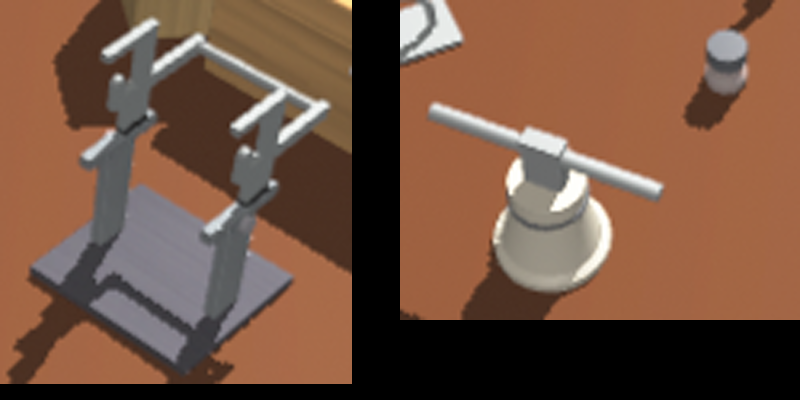

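z1: base corners lie at crop (140,308), (333,303), (335,92) and (143,92), with roof fronts at (218,75) and (216,263). Pin ends are at (663,35) and (749,238). z2: pin ends are at (433,110) and (657,190), with roof fronts at (106,54) and (234,128) and tie ends at (200,42) and (322,108).

Run:
```python
from h import *
np.set_printoptions(precision=4,suppress=True)
d=pickle.load(open("v0.pkl","rb"));T=d["top"];S=d["scene"]
ta=lambda x,y:((x+.5)/3.5+130-.5,(y+.5)/3.5+145-.5)
tb=lambda x,y:((x-400+.5)/3.33+270-.5,(y+.5)/3.33+140-.5)
se=lambda x,y:((x+.5)/3.2+345-.5,(y+.5)/3.2+90-.5)
sg=lambda x,y:((x-400+.5)/3.2+240-.5,(y+.5)/3.2+205-.5)
C=[plane(T,*ta(*p),.01) for p in((140,308),(333,303),(335,92),(143,92))]
print("base",np.array(C))
for n,a,b in (("pinA",tb(663,35),sg(657,190)),("pinB",tb(749,238),sg(433,110)),):
    print(n,tri(T,a,S,b),plane(T,*a,.11))
for n,a,b in (("roofA",ta(218,75),se(234,128)),("roofB",ta(216,263),se(106,54)),("tieA",ta(50,90),se(322,108)),("tieB",ta(47,272),se(200,42))):
    print(n,tri(T,a,S,b),plane(T,*a,.221))
print("block",plane(T,*tb(709,134),.122), "jar",plane(T,*tb(453,170),.042))
print("base from scene",[plane(S,*se(*p),.01) for p in((30,270),(187,368),(292,280),(138,186))])
```

```text
base [[0.4475 0.3222 0.01  ]
 [0.4522 0.1753 0.01  ]
 [0.6158 0.1781 0.01  ]
 [0.6145 0.3266 0.01  ]]
pinA (array([ 0.6554, -0.1496,  0.113 ]), [np.float64(1.5), np.float64(1.5)]) [ 0.6569 -0.1488  0.11  ]
pinB (array([ 0.5008, -0.2141,  0.1108]), [np.float64(1.1), np.float64(1.1)]) [ 0.5015 -0.2133  0.11  ]
roofA (array([0.5937, 0.224 , 0.2202]), [np.float64(0.6), np.float64(0.6)]) [0.5941 0.2243 0.221 ]
roofB (array([0.4702, 0.2214, 0.2205]), [np.float64(0.0), np.float64(0.0)]) [0.4703 0.2213 0.221 ]
tieA (array([0.5911, 0.3502, 0.1656]), [np.float64(0.7), np.float64(0.7)]) [0.5831 0.3337 0.221 ]
tieB (array([0.467 , 0.3479, 0.1638]), [np.float64(0.6), np.float64(0.6)]) [0.4637 0.3302 0.221 ]
block [ 0.5789 -0.1821  0.122 ] jar [0.5592 0.0128 0.042 ]
base from scene [array([0.4533, 0.1687, 0.01  ]), array([0.6187, 0.1794, 0.01  ]), array([0.6163, 0.3207, 0.01  ]), array([0.447 , 0.3162, 0.01  ])]
```

Stand yaw is about 1.3°, with the tie at y≈0.349, so the seat is near (0.530, 0.260). The horn is at (0.578,-0.182) with yaw 22.6°, and the tool is already at 21.8°. Moving above the horn.

Request:
{"api": "jog_arm", "payload": {
  "rows": "4.7 -2.66 0 0 0 0 -1;4.7 -2.66 0 0 0 0 -1;4.7 -2.66 0 0 0 0 -1;4.7 -2.66 0 0 0 0 -1;4.7 -2.66 0 0 0 0 -1"
}}

```text
time: 0.78
position: [0.4111, -0.3911, 0.2224]
tool_rot: [3.085, 0.594, -0.0]
ft_force: [0.7, -0.6, -0.7]
grip_width: 1.004
grip_force: 0.0
```

Request:
{"api": "jog_arm", "payload": {
  "rows": "4.7 -2.66 0 0 0 0 -1;4.7 -2.66 0 0 0 0 -1;4.7 -2.66 0 0 0 0 -1;4.7 -2.66 0 0 0 0 -1;4.6 -2.66 0 0 0 0 -1"
}}

```text
time: 1.4
position: [0.5788, -0.1808, 0.2224]
tool_rot: [3.085, 0.594, -0.0]
ft_force: [0.5, -0.9, -0.1]
grip_width: 0.997
grip_force: 0.0
```

Run:
```python
from h import *
from bench import ctrl, imaging
s=ctrl.get_state();print(s["time"],s["position"],R.from_rotvec(s["tool_rot"]).as_matrix().round(4),s["qd"].round(3))
r=imaging.get_image("wrist");pickle.dump(r,open("w1.pkl","wb"));cv2.imwrite("pics/w1.png",r["img"])
print(r["origin"],r["orientation"])
print("pinA,B,block proj",[proj(r,p) for p in((.6554,-.1496,.11),(.5008,-.2141,.11),(.578,-.182,.122))])
```

```text
1.4 [ 0.57881614 -0.18081599  0.22235842] [[ 9.284e-01  3.715e-01 -2.000e-04]
 [ 3.715e-01 -9.284e-01 -2.000e-04]
 [-3.000e-04  1.000e-04 -1.000e+00]] [-0.541  0.319 -0.232 -0.345  0.177  0.069 -0.774]
[ 0.65280339 -0.15043239  0.38364618] [ 2.38977756 -1.6186152  -0.24325811]
pinA,B,block proj [array([318.97333071, 104.26664759]), array([321.33046781, 271.79412   ]), array([320.42571214, 199.05096895])]
```

View pics/w1.png

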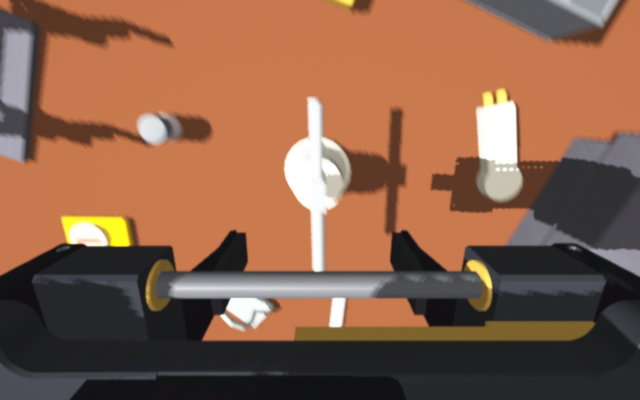

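The wrist view shows the pin running from (314,99) down to about (318,270) where the gripper hides it, with the block between the fingers near (319,175) and the jar at (157,128). I'll refine the pin line from these.

Run:
```python
from h import *
from bench import ctrl, imaging
r=imaging.get_image("wrist");pickle.dump(r,open("w2.pkl","wb"))
g=r["img"]; s=ctrl.get_state();print(s["position"],s["tool_rot"])
m=((g.min(2)>190)*255).astype(np.uint8)
pts=[]
for v in list(range(98,136,4))+list(range(216,264,6)):
    u=np.where(m[v,290:350])[0]+290
    if 4<len(u)<20: pts.append(plane(r,u.mean(),v,.112))
pts=np.array(pts);print(len(pts))
l=cv2.fitLine(pts[:,:2].astype(np.float32),cv2.DIST_HUBER,0,.01,.01).ravel();print(l,np.degrees(np.arctan2(l[1],l[0])))
u=np.where(m[:,305:325].sum(1)>255*3)[0];print(u.min())
E=plane(r,314,u.min(),.112);n=l[:2]*np.sign(l[0]);print("endA",E,"mid",E[:2]-n*.085)
p=s["position"][:2];q=l[2:]+l[:2]*((p-l[2:])@l[:2]);print("foot of TCP on line",q,"offset",q-p)
```

```text
[ 0.58139909 -0.17377208  0.22224252] [-3.07709209 -0.61077144 -0.00411641]
13
[ 0.9207345   0.39018962  0.5823261  -0.17716207] 22.966297
114
endA [ 0.65061249 -0.13766787  0.112     ] mid [ 0.57235006 -0.17083398]
foot of TCP on line [ 0.58275812 -0.17697899] offset [ 0.00135903 -0.00320691]
```

Request:
{"api": "jog_arm", "payload": {
  "rows": "0 0 2.5 0 0 -0.01 -1;0 0 2.5 0 0 -0.01 -1;0 0 0 0 0 0 -1;0 0 0 0 0 0 -1"
}}

```text
time: 2.0
position: [0.5784, -0.1826, 0.1734]
tool_rot: [3.078, 0.624, 0.001]
ft_force: [-0.1, -0.0, 0.8]
grip_width: 1.002
grip_force: 0.0
```

Run:
```python
from h import *
from bench import ctrl, imaging
r=imaging.get_image("wrist");pickle.dump(r,open("w2.pkl","wb"));cv2.imwrite("pics/w3.png",r["img"])
g=r["img"]; s=ctrl.get_state();print(s["position"],s["tool_rot"],abs(s["qd"]).max())
m=((g.min(2)>175)*255).astype(np.uint8)
pts=[]
for v in range(40,270,4):
    u=np.where(m[v,280:360])[0]+280
    if 6<len(u)<22 and np.ptp(u)<24: pts.append((v,*plane(r,u.mean(),v,.112)))
pts=np.array(pts);print(len(pts),pts[:,0])
l=cv2.fitLine(pts[:,1:3].astype(np.float32),cv2.DIST_HUBER,0,.01,.01).ravel();n=l[:2]*np.sign(l[0]);print(np.degrees(np.arctan2(n[1],n[0])))
v=np.where(m[:,300:340].sum(1)>255*6)[0].min();E=plane(r,319,v,.112)
E2=l[2:]+n*((E[:2]-l[2:])@n);print(v,"endA",E2,"mid",E2-n*.085)
p=s["position"][:2];q=l[2:]+n*((p-l[2:])@n);print("offset",q-p)
x=R.from_rotvec(s["tool_rot"]).as_matrix();dm=np.append(E2-n*.085-p,0);print("mid in tool",x.T@dm)
```

```text
[ 0.57872271 -0.1825501   0.17385164] [3.07780180e+00 6.24653131e-01 2.47313480e-03] 0.005807148193218839
20 [104. 108. 112. 116. 120. 124. 128. 132. 136. 140. 144. 236. 240. 244.
 248. 252. 256. 260. 264. 268.]
22.787724
102 endA [ 0.65466993 -0.14777671] mid [ 0.57630451 -0.18069874]
offset [-0.00102386  0.00243713]
mid in tool [-1.50511378e-03 -2.64760368e-03 -5.54312428e-06]
```

View pics/w3.png

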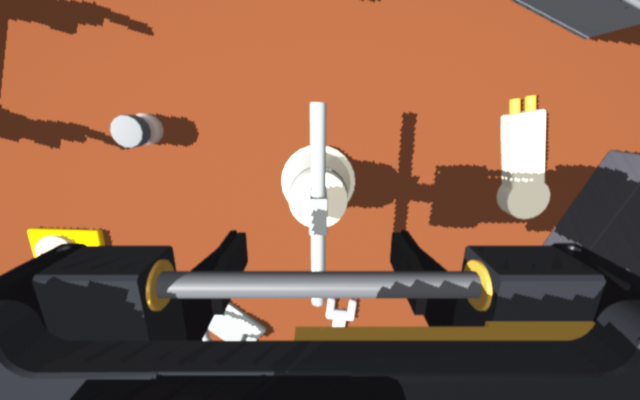

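The pin runs from (317,102) to (317,305) with the block at about (319,215), well centred between the fingers. Descending and gripping.

Request:
{"api": "jog_arm", "payload": {
  "rows": "-0.15 -0.22 2.7 0 0 0 -1;0 0 2.7 0 0 0 -1;0 0 2.6 0 0 0 -1;0 0 0 0 0 0 -1;0 0 0 0 0 0 -1"
}}

```text
time: 2.68
position: [0.577, -0.1811, 0.0943]
tool_rot: [3.077, 0.625, 0.004]
ft_force: [0.9, 0.0, -0.6]
grip_width: 0.999
grip_force: 0.0
```

Request:
{"api": "jog_arm", "payload": {
  "rows": "0 0 0 0 0 0 1;0 0 0 0 0 0 1;0 0 0 0 0 0 1;0 0 0 0 0 0 1;0 0 0 0 0 0 1",
  "force": 30
}}

```text
time: 3.3
position: [0.5758, -0.1808, 0.0925]
tool_rot: [3.079, 0.625, -0.0]
ft_force: [0.4, -0.9, 0.6]
grip_width: 0.519
grip_force: 0.0
```

Request:
{"api": "jog_arm", "payload": {
  "rows": "0 0 0 0 0 0 1;0 0 0 0 0 0 1;0 0 0 0 0 0 1;0 0 0 0 0 0 1;0 0 0 0 0 0 1"
}}

```text
time: 3.92
position: [0.5757, -0.1811, 0.0924]
tool_rot: [3.079, 0.625, -0.0]
ft_force: [0.1, -0.3, -1.1]
grip_width: 0.159
grip_force: 29.9
```

Request:
{"api": "jog_arm", "payload": {
  "rows": "0 0 0 0 0 0 1;0 0 0 0 0 0 1"
}}

```text
time: 4.18
position: [0.5757, -0.1808, 0.0924]
tool_rot: [3.079, 0.625, -0.0]
ft_force: [0.8, -1.5, -1.8]
grip_width: 0.158
grip_force: 29.9
```

Request:
{"api": "jog_arm", "payload": {
  "rows": "0 0 -1.5 0 0 0 1;0 0 -2.5 0 0 0 1;0 0 -2.5 0 0 0 1;0 0 -2.5 0 0 0 1;0 0 0 0 0 0 1"
}}

```text
time: 4.8
position: [0.5774, -0.1806, 0.1854]
tool_rot: [3.076, 0.626, 0.007]
ft_force: [0.0, -0.1, -3.0]
grip_width: 0.161
grip_force: 29.9
```

Request:
{"api": "jog_arm", "payload": {
  "rows": "0 0 0 0 0 0 1;0 0 0 0 0 0 1"
}}

```text
time: 5.05
position: [0.5749, -0.1805, 0.181]
tool_rot: [-3.077, -0.625, 0.004]
ft_force: [1.1, 0.5, -3.5]
grip_width: 0.161
grip_force: 29.9
```

Lifted at about 3 N of weight. Next I'll turn to the stand's yaw and carry the horn to just before the mouths.

Request:
{"api": "jog_arm", "payload": {
  "rows": "0 0 0 0 0 0.126 1;0 0 0 0 0 0.126 1;0 0 0 0 0 0.126 1;-0.43 -3 0 0 0 0 1;-0.6 -4.5 0 0 0 0 1"
}}

```text
time: 5.68
position: [0.5631, -0.1069, 0.1812]
tool_rot: [-3.141, -0.03, 0.003]
ft_force: [0.6, 0.9, -2.9]
grip_width: 0.158
grip_force: 29.9
```

Request:
{"api": "jog_arm", "payload": {
  "rows": "-0.5 -5 0 0 0 0 1;-0.5 -5 0 0 0 0 1;-0.5 -5 0 0 0 0 1;-0.5 -5 0 0 0 0 1;-0.4 -4 0 0 0 0 1"
}}

```text
time: 6.3
position: [0.5332, 0.1358, 0.1817]
tool_rot: [-3.141, -0.039, 0.002]
ft_force: [1.0, -0.2, -3.7]
grip_width: 0.157
grip_force: 29.9
```

Request:
{"api": "jog_arm", "payload": {
  "rows": "0 -3 0 0 0 0 1;0 -1.5 0 0 0 0 1;0 0 0 0 0 0 1;0 0 0 0 0 0 1;0 0 0 0 0 0 1"
}}

```text
time: 6.92
position: [0.5337, 0.1765, 0.1823]
tool_rot: [3.14, 0.032, -0.0]
ft_force: [-0.1, -0.2, -4.1]
grip_width: 0.158
grip_force: 29.9
```

Run:
```python
from h import *
from bench import ctrl, imaging
s=ctrl.get_state();M=R.from_rotvec(s["tool_rot"]).as_matrix();print(s["time"],s["position"],M.round(4),s["ft_force"])
d={n:imaging.get_image(n) for n in("top","scene","wrist")};pickle.dump(d,open("v2.pkl","wb"))
a=cv2.resize(d["top"]["img"][150:240,125:265],None,fx=2.8,fy=2.8,interpolation=2)
b=cv2.resize(d["scene"]["img"][85:215,320:460],None,fx=2.8,fy=2.8,interpolation=2)
o=np.zeros((400,800,3),np.uint8);o[:252,:392]=a;o[:364,400:792]=b;cv2.imwrite("pics/z3.png",o)
```

```text
6.925 [0.53374689 0.17651114 0.18234973] [[ 9.998e-01  2.030e-02 -2.000e-04]
 [ 2.030e-02 -9.998e-01 -9.000e-04]
 [-2.000e-04  9.000e-04 -1.000e+00]] [-0.08161539 -0.23948214 -4.07475409]
```

View pics/z3.png

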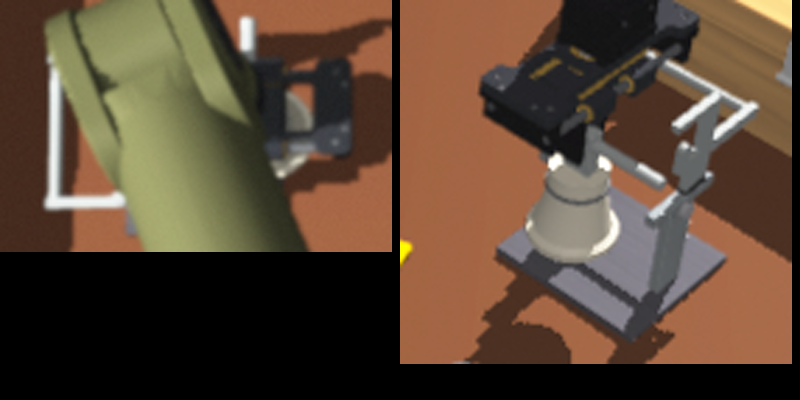

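z3: the pin's near end is at scene-crop (660,182) and top-crop (247,19). The near roof's front is at (680,127), and the horn hangs upright before the mouths. Checking the pin height.

Run:
```python
from h import *
d=pickle.load(open("v2.pkl","rb"));T=d["top"];S=d["scene"]
a=(247/2.8+125,18/2.8+150);b=((661-400)/2.8+320,182/2.8+85)
print(tri(T,a,S,b)); 
for p in((.6187,.178,.2),(.6187,.178,.19),(.6187,.178,.21)):print(proj(T,p),proj(S,p),a,b)
```

```text
(array([0.6200658 , 0.17877521, 0.20213981]), [np.float64(0.7), np.float64(0.7)])
[213.88184631 157.37487357] [412.70213453 150.51102465] (213.21428571428572, 156.42857142857142) (413.2142857142857, 150.0)
[214.57822457 158.12919602] [412.11516196 153.71792891] (213.21428571428572, 156.42857142857142) (413.2142857142857, 150.0)
[213.17392116 156.60804342] [413.29700048 147.26099518] (213.21428571428572, 156.42857142857142) (413.2142857142857, 150.0)
```

Request:
{"api": "jog_arm", "payload": {
  "rows": "0 -1 0 0 0 0 1;0 -1.5 0 0 0 0 1;0 -1.5 0 0 0 0 1;0 -1 0 0 0 0 1;0 0 0 0 0 0 1"
}}

```text
time: 7.7
position: [0.5318, 0.23, 0.1825]
tool_rot: [-3.141, -0.04, 0.0]
ft_force: [-0.0, -0.1, -3.8]
grip_width: 0.155
grip_force: 29.9
```

Request:
{"api": "jog_arm", "payload": {
  "rows": "0 -0.19 0 0 0 0 1;0 -0.19 0 0 0 0 1;0 -0.19 0 0 0 0 1;0 -0.19 0 0 0 0 1;0 -0.19 0 0 0 0 1"
}}

```text
time: 8.32
position: [0.532, 0.2379, 0.1825]
tool_rot: [3.141, 0.036, -0.0]
ft_force: [0.5, -1.0, -3.2]
grip_width: 0.163
grip_force: 29.9
```

Request:
{"api": "jog_arm", "payload": {
  "rows": "0 -0.19 0 0 0 0 1;0 -0.19 0 0 0 0 1;0 -0.19 0 0 0 0 1;0 -0.19 0 0 0 0 1"
}}

```text
time: 8.82
position: [0.5318, 0.2456, 0.1825]
tool_rot: [3.141, 0.036, -0.0]
ft_force: [-0.6, 0.7, -2.1]
grip_width: 0.161
grip_force: 29.9
```

Request:
{"api": "jog_arm", "payload": {
  "rows": "0 -0.19 0 0 0 0 1;0 -0.19 0 0 0 0 1;0 -0.1 0 0 0 0 1"
}}

```text
time: 9.2
position: [0.5317, 0.2504, 0.1825]
tool_rot: [-3.141, -0.036, 0.0]
ft_force: [-0.5, 0.8, -3.2]
grip_width: 0.158
grip_force: 29.9
```

Request:
{"api": "jog_arm", "payload": {
  "rows": "0 -0.1 0 0 0 0 1;0 -0.1 0 0 0 0 1"
}}

```text
time: 9.45
position: [0.5317, 0.2522, 0.1825]
tool_rot: [3.141, 0.036, 0.0]
ft_force: [-0.2, -0.2, -2.7]
grip_width: 0.163
grip_force: 29.9
```

Request:
{"api": "jog_arm", "payload": {
  "rows": "0 -0.1 0 0 0 0 1;0 -0.1 0 0 0 0 1"
}}

```text
time: 9.7
position: [0.5316, 0.2543, 0.1825]
tool_rot: [3.141, 0.036, -0.0]
ft_force: [-0.0, 0.6, -4.4]
grip_width: 0.155
grip_force: 29.9
```

Request:
{"api": "jog_arm", "payload": {
  "rows": "0 -0.1 0 0 0 0 1"
}}

```text
time: 9.82
position: [0.5316, 0.2553, 0.1825]
tool_rot: [3.141, 0.036, 0.0]
ft_force: [-0.1, 0.7, -3.5]
grip_width: 0.16
grip_force: 29.9
```

Request:
{"api": "jog_arm", "payload": {
  "rows": "0 -0.1 0 0 0 0 1"
}}

```text
time: 9.95
position: [0.5316, 0.2563, 0.1825]
tool_rot: [3.141, 0.036, -0.0]
ft_force: [0.3, 0.7, -3.2]
grip_width: 0.158
grip_force: 29.9
```

Request:
{"api": "jog_arm", "payload": {
  "rows": "0 -0.1 0 0 0 0 1;0 -0.05 0 0 0 0 1"
}}

```text
time: 10.2
position: [0.5315, 0.2578, 0.1825]
tool_rot: [3.141, 0.036, -0.0]
ft_force: [0.6, 0.4, -3.0]
grip_width: 0.16
grip_force: 29.9
```

Request:
{"api": "jog_arm", "payload": {
  "rows": "0 -0.1 0 0 0 0 1;0 -0.05 0 0 0 0 1"
}}

```text
time: 10.45
position: [0.5315, 0.2585, 0.1824]
tool_rot: [3.14, 0.036, -0.0]
ft_force: [-1.0, -1.9, -2.5]
grip_width: 0.155
grip_force: 30.0
```

Request:
{"api": "jog_arm", "payload": {
  "rows": "0 -0.05 0 0 0 0 1"
}}

```text
time: 10.58
position: [0.5315, 0.2588, 0.1823]
tool_rot: [3.14, 0.035, -0.001]
ft_force: [0.1, -3.4, -2.8]
grip_width: 0.157
grip_force: 30.0
```

Request:
{"api": "jog_arm", "payload": {
  "rows": "0 -0.05 0 0 0 0 1;0 0 0 0 0 0 1"
}}

```text
time: 10.82
position: [0.5316, 0.2591, 0.1823]
tool_rot: [3.14, 0.035, -0.001]
ft_force: [-0.6, -4.6, -3.1]
grip_width: 0.155
grip_force: 30.0
```

Run:
```python
from bench import ctrl, imaging
import cv2
for i in range(4):
    s=ctrl.get_state();print(s["position"].round(4),s["tool_rot"].round(4),s["ft_force"].round(2),s["torque"].round(3));imaging.get_image("wrist")
```

```text
[0.5316 0.2591 0.1823] [ 3.1397e+00  3.4700e-02 -7.0000e-04] [-0.56 -4.59 -3.12] [-0.952  0.158  0.112]
[0.5315 0.2592 0.1823] [ 3.1398e+00  3.4700e-02 -7.0000e-04] [-0.35 -5.28 -3.02] [-1.098  0.11   0.19 ]
[0.5315 0.2592 0.1823] [ 3.1399e+00  3.4800e-02 -7.0000e-04] [-0.11 -5.14 -2.57] [-1.07   0.194  0.211]
[0.5315 0.2592 0.1823] [ 3.1399e+00  3.4700e-02 -7.0000e-04] [-0.93 -4.99 -3.1 ] [-1.135  0.209  0.189]
```

Both hooks are touched at 5 N. Ease off slightly and lower along the wall.

Request:
{"api": "jog_arm", "payload": {
  "rows": "0 0.05 0 0 0 0 1;0 0 0.2 0 0 0 1;0 0 0.2 0 0 0 1"
}}

```text
time: 11.4
position: [0.5319, 0.2593, 0.179]
tool_rot: [3.141, 0.035, 0.001]
ft_force: [-0.5, -5.5, -0.2]
grip_width: 0.158
grip_force: 30.0
```

Request:
{"api": "jog_arm", "payload": {
  "rows": "0 0 0.2 0 0 0 1;0 0 0.2 0 0 0 1"
}}

```text
time: 11.65
position: [0.5321, 0.2593, 0.175]
tool_rot: [3.141, 0.035, 0.002]
ft_force: [-0.1, -5.5, -1.0]
grip_width: 0.158
grip_force: 30.0
```

Request:
{"api": "jog_arm", "payload": {
  "rows": "0 0.05 0.2 0 0 0 1;0 0 0.2 0 0 0 1;0 0 0 0 0 0 1"
}}

```text
time: 12.02
position: [0.5318, 0.2592, 0.1706]
tool_rot: [3.141, 0.036, 0.001]
ft_force: [0.7, -4.5, -1.3]
grip_width: 0.157
grip_force: 30.0
```

Request:
{"api": "jog_arm", "payload": {
  "rows": "0 0.05 0.2 0 0 0 1;0 0 0.2 0 0 0 1;0 0 0.2 0 0 0 1;0 0 0 0 0 0 1"
}}

```text
time: 12.52
position: [0.5313, 0.2589, 0.1642]
tool_rot: [-3.141, -0.036, 0.001]
ft_force: [-0.1, -3.2, -2.2]
grip_width: 0.16
grip_force: 30.0
```

Request:
{"api": "jog_arm", "payload": {
  "rows": "0 0 0.2 0 0 0 1;0 0 0.1 0 0 0 1;0 0 0 0 0 0 1"
}}

```text
time: 12.9
position: [0.5314, 0.2589, 0.1614]
tool_rot: [-3.141, -0.036, 0.0]
ft_force: [0.1, -4.2, -2.9]
grip_width: 0.159
grip_force: 30.0
```

Request:
{"api": "jog_arm", "payload": {
  "rows": "0 0.03 0.1 0 0 0 1;0 0 0.1 0 0 0 1;0 0 0 0 0 0 1"
}}

```text
time: 13.28
position: [0.5315, 0.2587, 0.1594]
tool_rot: [-3.141, -0.036, 0.0]
ft_force: [0.4, -1.8, -2.7]
grip_width: 0.157
grip_force: 30.0
```

Request:
{"api": "jog_arm", "payload": {
  "rows": "0 0 0.1 0 0 0 1;0 0 0 0 0 0 1"
}}

```text
time: 13.52
position: [0.5315, 0.2586, 0.1584]
tool_rot: [-3.141, -0.036, 0.0]
ft_force: [-0.2, -1.7, -1.9]
grip_width: 0.16
grip_force: 30.0
```

Request:
{"api": "jog_arm", "payload": {
  "rows": "0 0 0.05 0 0 0 1;0 0 0.05 0 0 0 1;0 0 0 0 0 0 1"
}}

```text
time: 13.9
position: [0.5315, 0.2585, 0.1574]
tool_rot: [-3.141, -0.036, 0.0]
ft_force: [-0.7, -2.3, -3.3]
grip_width: 0.159
grip_force: 30.0
```

Request:
{"api": "jog_arm", "payload": {
  "rows": "0 0 0.05 0 0 0 1;0 0 0 0 0 0 1"
}}

```text
time: 14.15
position: [0.5315, 0.2585, 0.157]
tool_rot: [-3.141, -0.036, -0.0]
ft_force: [-0.2, -1.3, -2.7]
grip_width: 0.159
grip_force: 30.0
```

Request:
{"api": "jog_arm", "payload": {
  "rows": "0 0 0.05 0 0 0 1;0 0 0.05 0 0 0 1;0 0 0 0 0 0 1"
}}

```text
time: 14.52
position: [0.5316, 0.2586, 0.1563]
tool_rot: [-3.141, -0.036, -0.0]
ft_force: [-0.5, -2.2, 0.6]
grip_width: 0.155
grip_force: 30.0
```

Request:
{"api": "jog_arm", "payload": {
  "rows": "0 0 0.05 0 0 0 1;0 0 0 0 0 0 1"
}}

```text
time: 14.78
position: [0.5316, 0.2585, 0.1558]
tool_rot: [-3.141, -0.036, -0.0]
ft_force: [-1.8, -2.1, 1.3]
grip_width: 0.159
grip_force: 30.0
```

Run:
```python
from h import *
from bench import ctrl, imaging
d={}
for i in ("wrist","scene"):
    s=ctrl.get_state();print(s["position"].round(4),s["tool_rot"].round(4),s["ft_force"].round(2),s["torque"].round(3));d[i]=imaging.get_image(i)
b=cv2.resize(d["scene"]["img"][85:215,340:460],None,fx=3,fy=3,interpolation=2)
o=np.zeros((400,800,3),np.uint8);o[:390,:360]=b;o[:275,360:]=cv2.resize(d["wrist"]["img"],(440,275));cv2.imwrite("pics/z4.png",o)
```

```text
[0.5316 0.2585 0.1558] [-3.1414e+00 -3.5900e-02 -4.0000e-04] [-1.78 -2.07  1.34] [-0.451  0.338  0.16 ]
[0.5316 0.2586 0.1558] [-3.1413e+00 -3.5900e-02 -5.0000e-04] [-1.9  -1.86  2.08] [-0.437  0.346  0.154]
```

View pics/z4.png

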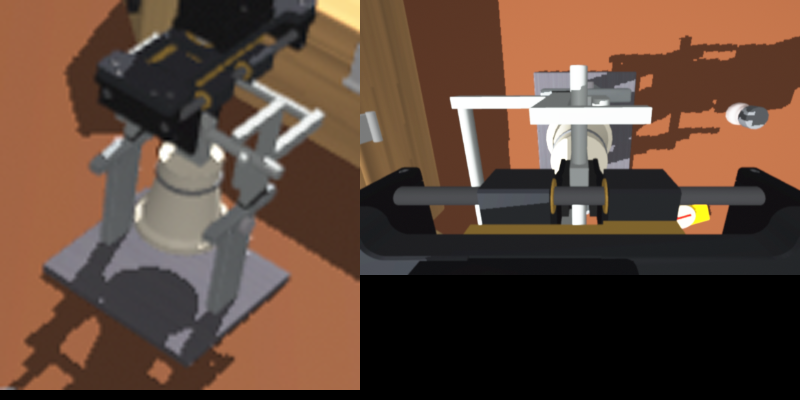

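z4 shows the pin seated behind the lip: at wrist-crop (578,70) the pin end sticks out under the near roof, and in the scene crop (270,165) it lies in the near throat with the horn upright. Forces are balanced, so I'll release.

Request:
{"api": "jog_arm", "payload": {
  "rows": "0 0 0 0 0 0 1;0 0 0 0 0 0 1",
  "force": 6
}}

```text
time: 15.12
position: [0.5316, 0.2586, 0.1557]
tool_rot: [-3.141, -0.036, -0.0]
ft_force: [-1.3, -2.2, 2.2]
grip_width: 0.166
grip_force: 6.0
```

Request:
{"api": "jog_arm", "payload": {
  "rows": "0 0 0 0 0 0 0;0 0 0 0 0 0 0;0 0 0 0 0 0 0;0 0 0 0 0 0 0;0 0 0 0 0 0 0"
}}

```text
time: 15.75
position: [0.5315, 0.2585, 0.1555]
tool_rot: [-3.141, -0.036, -0.0]
ft_force: [0.1, 0.3, -0.2]
grip_width: 0.492
grip_force: 0.0
```

Released cleanly, with force at zero. Retracting straight up.

Request:
{"api": "jog_arm", "payload": {
  "rows": "0 0 -1 0 0 0 0;0 0 -1.5 0 0 0 0;0 0 -2 0 0 0 0;0 0 -2 0 0 0 0;0 0 -2 0 0 0 0"
}}

```text
time: 16.38
position: [0.5318, 0.2586, 0.2425]
tool_rot: [-3.141, -0.036, -0.002]
ft_force: [0.8, 0.6, 0.0]
grip_width: 0.501
grip_force: 0.0
```

Request:
{"api": "jog_arm", "payload": {
  "rows": "0 0 -3 0 0 0 0;0 0 -3 0 0 0 0;0 4 -1 0 0 0 0;0 5 0 0 0 0 0;0 5 0 0 0 0 0"
}}

```text
time: 17.0
position: [0.5347, 0.1173, 0.3118]
tool_rot: [3.141, 0.037, 0.002]
ft_force: [0.0, -0.1, -0.1]
grip_width: 0.494
grip_force: 0.0
```

Request:
{"api": "jog_arm", "payload": {
  "rows": "0 5 0 0 0 0 0;0 5 0 0 0 0 0;0 3 0 0 0 0 0;0 0 0 0 0 0 0;0 0 0 0 0 0 0"
}}

```text
time: 17.62
position: [0.5377, -0.0101, 0.3112]
tool_rot: [-3.141, -0.038, -0.001]
ft_force: [0.6, 0.0, 0.7]
grip_width: 0.5
grip_force: 0.0
```

Run:
```python
from h import *
from bench import ctrl, imaging
s=ctrl.get_state();print(s["time"],s["position"])
d={n:imaging.get_image(n) for n in("top","scene")}
a=cv2.resize(d["top"]["img"][140:250,125:245],None,fx=3.2,fy=3.2,interpolation=2)
b=cv2.resize(d["scene"]["img"][85:215,340:460],None,fx=3.2,fy=3.2,interpolation=2)
o=np.zeros((416,800,3),np.uint8);o[:352,:384]=a;o[:416,400:784]=b;cv2.imwrite("pics/z5.png",o)
```

```text
17.625 [ 0.53774465 -0.01005018  0.31117474]
```

View pics/z5.png

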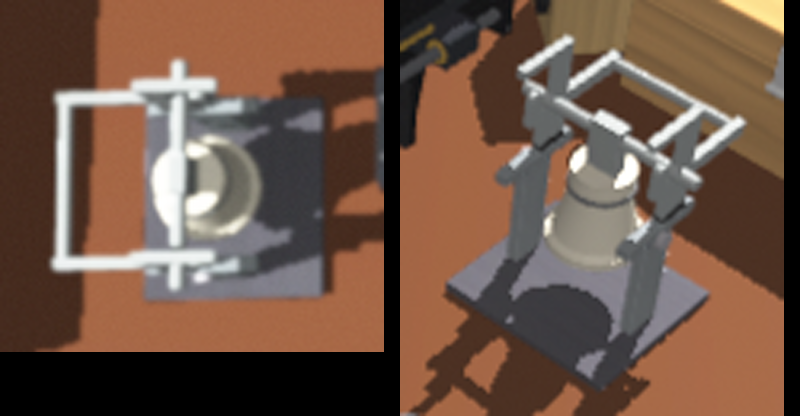

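The top crop shows the pin from (178,65) to (178,285), lying across both hooks and parallel to the tie. The scene crop shows the horn hanging upright with the pin from (525,88) to (695,180) below both roofs. I'll wait briefly for any swing to die out, then hand in.

Request:
{"api": "jog_arm", "payload": {
  "rows": "0 0 0 0 0 0 0;0 0 0 0 0 0 0;0 0 0 0 0 0 0;0 0 0 0 0 0 0;0 0 0 0 0 0 0"
}}

```text
time: 18.35
position: [0.5377, -0.0115, 0.3105]
tool_rot: [3.141, 0.036, -0.0]
ft_force: [0.3, 0.1, 0.6]
grip_width: 0.501
grip_force: 0.0
```

Run:
```python
from h import *
from bench import imaging, ticket
a=imaging.get_image("scene")["img"]
for i in range(5): b=imaging.get_image("scene")["img"]
print("motion px",(cv2.absdiff(a,b)[100:215,340:460].max(2)>25).sum())
print(ticket.close_job())
```

```text
motion px 2
the job is handed in; nothing more can be done
None
```

The horn hangs level and still with its pin down in both hooks, released and handed in at about 18.6 s; the highest push I read on the hooks was about 5.5 N, and I touched nothing else on the table.

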